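# Zero the contour gauge and clamp it

## Robot

A 6-joint arm with a two-finger parallel gripper is mounted at the origin on a cart in front of the work surface, level with it; the furniture and walls round the work are solid. World frame = base frame: x ahead of the robot, y to its left, z up, the work surface at z = 0. Lengths are in mm, angles in degrees, forces in N, time in s.
With the tool pointing down it reaches from about 350 to 850 mm from the base axis. Payload 8.1 kg.
Tool frame: the origin (TCP) lies on the centre line of the jaws, within the pads' length; the fingertips stand 19 mm ahead of it and the grasp point (between the pads) is the TCP; z points along the fingers, y is the direction in which the jaws open and shut (so a half turn about z gives the same grasp; the last joint's range is limited). The gripper opens to 85 mm and grips with 20 to 120 N. Pads are 22 mm wide; open, the fingers measure 114 mm over their backs; the gripper's body (76 mm by 85 mm) begins 54 mm behind the grasp point. The pads swing forward as they close: fully open they stand 13 mm farther back than shut.
Start: joints at [65.352, 7.471, 85.268, -0, 87.261, -4.893], TCP at [202.784, 564.698, 250.292] pointing down, gripper open.
Joint ranges: [-169.43, 169.43], [-51.17, 129.36], [1.28, 143.12], [-76.62, 256.62], [0, 156.53], [-152.29, 152.29]. Speed limits (degrees/s): [136.94, 136.94, 159.86, 180, 180, 180].

## Interface

Orientations are given as [roll, pitch, yaw] about the fixed x, y, z axes, in that order (R = Rz(yaw) Ry(pitch) Rx(roll)).
In Python, from bench import r, viewer gives the robot as it stands.
- The arm moves only by the tool carry_out, never from a script. Its argument "commands" is a list that holds one entry, the list of rows, each a list of 7 numbers: the finger opening in mm, from 0 to 85.4, then the shift along the tool's x, y, z in mm, then the turn, a rotation vector about the tool's x, y, z in degrees. A call has 1 to 5 rows; each row is the pose to reach, as a shift and turn from the pose commanded when the call began, along the tool's axes at that moment; what a row does not reach only later rows make up. A row lasts 1/8 s, in which the tool goes at most 62.5 mm and 10.7 degrees, less where a joint would pass 70% of its speed; a pose out of reach is approached as far as the arm can. A call with a gripper value outside its range is refused whole. The fingers move at their own pace and stop on an object; "grip_force" is the grip in N (left out, the last holds). Time passes only in rows, so rows that repeat a pose let the fingers close. It gives the time, the measured TCP pose, the force and the opening at its end, in the units of the state.
- r.sense(): the state, without advancing time (a new reading comes with each control period).
- viewer.snapshot(name): name is "side" or "top" or "wrist"; returns the picture (480x640x3 uint8, red, green, blue); there is no depth.
- viewer.calibration(name): a dict with "camera_matrix" (3x3 intrinsics, pixels), "rvec" (rotation vector, rad) and "tvec" (3), from world to camera coordinates, as OpenCV has them. Camera axes: x right, y down, z forward; pixel columns grow to the right and rows downward; lengths in mm; the calibration is good to about 2 mm. A picture is of the moment at which its call begins: read the wrist's pose just before it. calibration takes no time and is no camera call; for the wrist camera it gives the pose at the moment of the call.
- r.hand_in(): hands the job in, once; it reports no verdict.
The state is a dict: "time": time; "joint_pos": joint angles; "qd": joint speeds; "joint_efforts": joint torques, N m; "tool_pos": TCP position; "tcp_rot": TCP orientation; "ft_force": force on the tool from outside, world axes, zero at the start; "wrist_torque": the same for the moment, N m; "finger_gap": finger opening in mm.
Only numpy, scipy, OpenCV 4.12 (cv2) and the standard library are available. Lean on these libraries where they do the work, as an engineer would, in place of code of your own. Each camera call takes 0.05 s, during which the arm holds its last target. There are 200 camera calls.

## Task

The contour gauge on the bench still holds the shape of the last moulding: run a fingertip along its front edge, starting at the end away from the clamping lever and working toward the lever, and gently push the protruding pins in as you go until all of them are flush with that edge. Then swing the clamping lever with a fingertip until it is fully tight, lying along the top of the gauge. Leave the gauge lying where it is, without picking it up or shoving it along the bench, and do not disturb the pencil, the wood offcut and the wing nut lying near it.

Things in the scene. Friction and masses are not known exactly. Their poses are not given: they have to be found in the camera images.
- gauge: contour gauge lying flat and loose on the bench, 0.8 kg: two dark bars 190 mm long (its y), 34 mm wide (its x), 7 mm thick, one above the other on 2 mm rubber feet, 18 bright steel pins between. 27 mm high; origin at the underside's centre. Its front edge is the -x side, 17 mm from the origin, facing the robot; behind, pins stick out up to 66 mm. The clamping lever is at its +y end. Some 8 N sideways slides it
- lever_knob (a point): centre of the ball end of the clamping lever, 51 mm from its turning axis, 37 mm above the bench; the black lever is a round bar 10 mm thick, its ball 12 mm. The turning axis is vertical, 76 mm along the gauge's +y from the gauge's origin, in a hub 17 mm in diameter that reaches 41 mm above the bench
- clamp_lever (a joint): turn of the clamping lever in rad: 0 = tight, at its stop, lying above the gauge and pointing along its -y; positive = loosened, swung counter-clockwise seen from above; at 1.57 it would point along the gauge's +x, away from the front. It stays where left; about 1 N at the ball turns it
- pin_01 (a joint): how far this pin sticks out of the front edge, in m: 0 = flush, positive = out (to 0.03), negative = sunk in (to -0.008). Its middle is 55 mm along the gauge's -y from the gauge's origin, at the end away from the lever. It is 5.6 mm wide, 10 mm high (9.5 to 19.5 mm above the bench), round-ended, polished (slippery), slides along the gauge's x, stays where left; 0.2 N moves it
- pin_02 (a joint): the same for the pin 6.5 mm further along the gauge's +y than pin_01. A finger that stands in front and reaches from below the pins to above 20 mm, moved along the gauge's +x, pushes the pins in and is stopped by the bars' front edges just as they come flush
- pin_03 (a joint): the same for the pin 13 mm further along the gauge's +y than pin_01. A finger sliding along the row slips over steps of a few mm between neighbouring pins or ploughs them in if it stands askew; square against the side of a pin that is far out it would shove the whole gauge
- pin_04 (a joint): the same for the pin 19.5 mm further along the gauge's +y than pin_01
- pin_05 (a joint): the same for the pin 26 mm further along the gauge's +y than pin_01
- pin_06 (a joint): the same for the pin 32.5 mm further along the gauge's +y than pin_01
- pin_07 (a joint): the same for the pin 39 mm further along the gauge's +y than pin_01
- pin_08 (a joint): the same for the pin 45.5 mm further along the gauge's +y than pin_01
- pin_09 (a joint): the same for the pin 52 mm further along the gauge's +y than pin_01
- pin_10 (a joint): the same for the pin 58.5 mm further along the gauge's +y than pin_01
- pin_11 (a joint): the same for the pin 65 mm further along the gauge's +y than pin_01
- pin_12 (a joint): the same for the pin 71.5 mm further along the gauge's +y than pin_01
- pin_13 (a joint): the same for the pin 78 mm further along the gauge's +y than pin_01
- pin_14 (a joint): the same for the pin 84.5 mm further along the gauge's +y than pin_01
- pin_15 (a joint): the same for the pin 91 mm further along the gauge's +y than pin_01
- pin_16 (a joint): the same for the pin 97.5 mm further along the gauge's +y than pin_01
- pin_17 (a joint): the same for the pin 104 mm further along the gauge's +y than pin_01
- pin_18 (a joint): the same for the pin 110.5 mm further along the gauge's +y than pin_01, the last one, nearest the lever
- pencil: flat carpenter pencil 14x178x8 mm, loose, left of the gauge; bystander; origin at the centre of its underside, long side along its y
- block: offcut of wood 38x70x16 mm, loose, right of the gauge; bystander; origin at the centre of its underside, long side along its y
- wing_nut: wing nut 17x40x20 mm, loose, near the offcut; bystander; origin at the centre of its underside, wings along its y

How it is judged:
By the outcome, as a careful person would: the job done as asked, in the order asked, and still so for the second after the job is handed in, with the robot touching nothing.
It also fails if it takes over 61 s, if anything falls off the work surface, if the arm or the gripper's body presses on something with over 40 N, if the wrist force passes 120 N, or if a joint passes its speed limit or range.

## Working session

There is one attempt and no reset: what is moved stays moved. The work goes in short steps, Python scripts to look and compute and a tool call to move; the robot and the scene stay as the last step left them, time stands still between calls to the robot, and variables do not carry over. Pictures are saved under pics/ and viewed, about 8 in all and at most 12, crops included, and the job is handed in when it is done.

Besides the shell and the picture viewer there is one more tool, called after ">>>" in YAML: its name, and indented under it one key for each argument. carry_out: Moves the arm, as the interface text tells. Its arguments: {"type":"object","properties":{"commands":{"type":"array","items":{"type":"array","items":{"type":"array","items":{"type":"number"}}}},"grip_force":{"type":"number"}},"required":["commands"]}

```bash
mkdir -p pics; python3 - <<'E'
from bench import r, viewer
import cv2
print(r.sense())
for n in ("top","side"):
    c=viewer.calibration(n); print(n,c)
    cv2.imwrite(f"pics/{n}0.png",viewer.snapshot(n)[:,:,::-1])
E
```

```text
{'time': 0.0, 'joint_pos': array([ 6.53530673e+01,  7.51495367e+00,  8.53307699e+01, -1.54419349e-04,
        8.72601947e+01, -4.89304437e+00]), 'qd': array([ 0.0077982 , -0.01914974, -0.06188792,  0.05313906, -0.03319477,
        0.01478123]), 'joint_efforts': array([ 2.36059517e-03, -5.69399393e+01, -5.00555634e+01,  3.35361494e-05,
        1.44887177e-02,  6.63184665e-05]), 'tool_pos': array([202.55171837, 564.22763692, 249.23171142]), 'tcp_rot': array([-1.79894455e+02, -8.88072738e-03,  1.60246111e+02]), 'ft_force': array([-0.11352696,  0.02302055,  0.21657922]), 'wrist_torque': array([-0.03312547,  0.02724147,  0.0182604 ]), 'finger_gap': 85.24282094196313}
top {'camera_matrix': array([[504.98043595,   0.        , 327.16542129],
       [  0.        , 504.98043595, 236.17770432],
       [  0.        ,   0.        ,   1.        ]]), 'rvec': array([ 2.15464266, -2.16612737,  0.12349364]), 'tvec': array([ 38.10947418, 448.14885317, 835.79752399])}
side {'camera_matrix': array([[588.76197744,   0.        , 314.18691996],
       [  0.        , 588.76197744, 241.98629495],
       [  0.        ,   0.        ,   1.        ]]), 'rvec': array([ 2.11862162, -0.37082692,  0.17730835]), 'tvec': array([-404.95328142,  162.2892551 ,  860.86345154])}
```

View pics/top0.png

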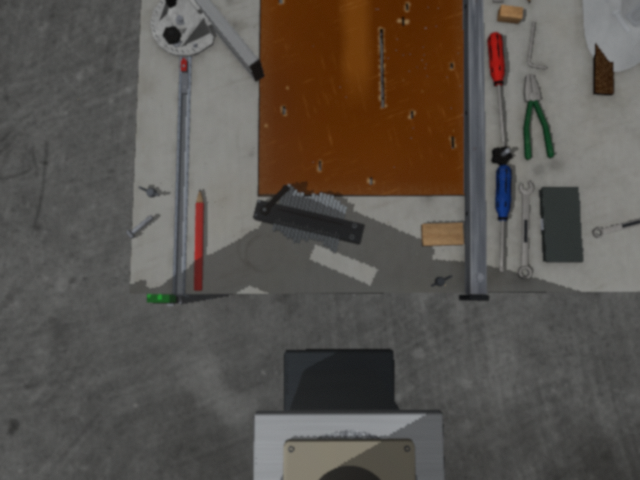

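View pics/side0.png

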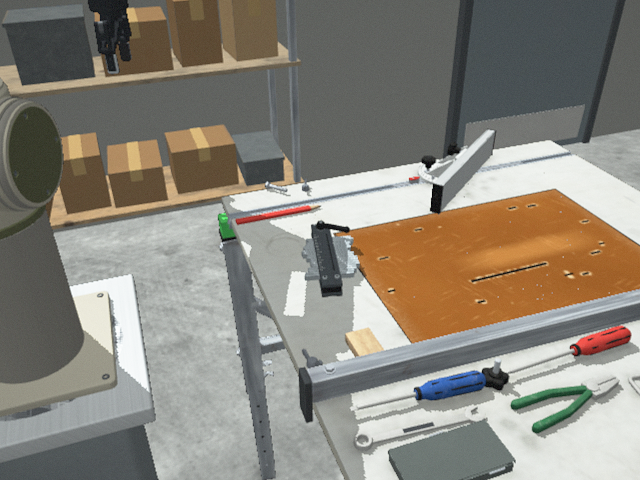

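```bash
cat > h.py <<'E'
import numpy as np, cv2
from bench import r, viewer
def cal(n):
    c=viewer.calibration(n); return c["camera_matrix"],cv2.Rodrigues(np.array(c["rvec"]))[0],np.array(c["tvec"]).ravel()
def ray(c,uv,z):
    K,R,t=c; uv=np.atleast_2d(np.array(uv,float))
    d=(np.linalg.inv(K)@np.c_[uv,np.ones(len(uv))].T).T@R
    o=-R.T@t
    return o+d*((z-o[2])/d[:,2])[:,None]
def proj(c,P):
    K,R,t=c; q=(R@np.atleast_2d(P).T).T+t; q=(K@q.T).T; return q[:,:2]/q[:,2:]
E
python3 - <<'E'
from h import *
im=viewer.snapshot("top"); c=cal("top")
print(ray(c,[[254,207],[363,236],[308,222],[288,186],[203,240],[443,233],[440,281],[320,470]],27).round())
cv2.imwrite("pics/top1.png",cv2.resize(im[175:305,190:390,::-1],None,fx=4,fy=4,interpolation=cv2.INTER_CUBIC))
E
```

```text
[[ 499.  161.   27.]
 [ 448.  -25.   27.]
 [ 473.   68.   27.]
 [ 536.  103.   27.]
 [ 443.  247.   27.]
 [ 453. -162.   27.]
 [ 371. -154.   27.]
 [  67.   49.   27.]]
```

View pics/top1.png

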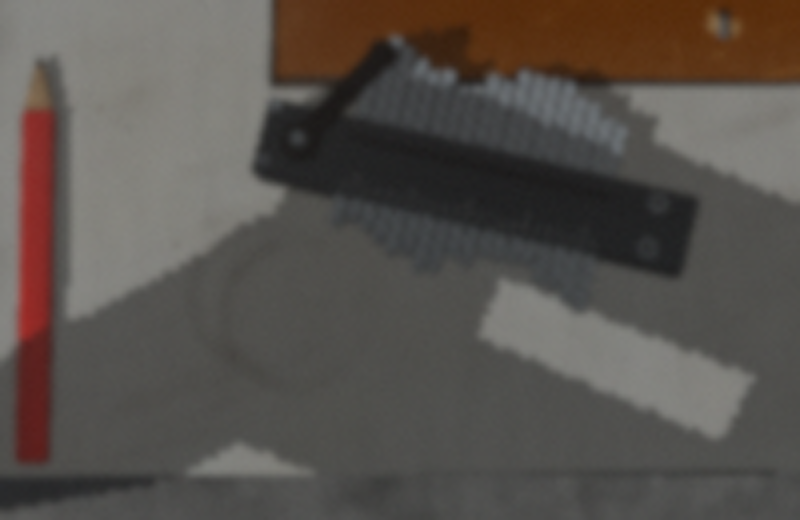

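>>> carry_out:
  commands:
    - [[0,-62,-63,0,0,0,-4.5],[0,-124,-126,0,0,0,-4.5],[0,-186,-189,0,0,0,-4.5],[0,-248,-252,0,0,0,-4.5],[0,-310,-315,0,0,0,-4.5]]

```text
time: 0.78
tool_pos: [334.1, 279.1, 250.1]
tcp_rot: [180.0, 0.0, 164.8]
ft_force: [1.1, 0.7, 0.4]
finger_gap: 0.2
```

>>> carry_out:
  commands:
    - [[0,-55,-55,0,0,0,0],[0,-73,-77,0,0,0,0],[0,-73,-77,0,0,0,0]]

```text
time: 1.15
tool_pos: [384.9, 185.1, 250.2]
tcp_rot: [-180.0, 0.0, 164.5]
ft_force: [0.4, 1.7, -0.3]
finger_gap: -0.2
```

```bash
python3 - <<'E'
from h import *
s=r.sense(); print(s['time'],s['tool_pos'],s['tcp_rot'],s['finger_gap'])
c=cal("wrist"); print(c[0], -c[1].T@c[2], c[1][2])
cv2.imwrite("pics/w0.png",viewer.snapshot("wrist")[:,:,::-1])
E
```

```text
1.15 [384.91715745 185.06321365 250.17134906] [-1.7997060e+02  1.8191089e-02  1.6446750e+02] -0.20111274187307596
[[341.27580905   0.         317.94628607]
 [  0.         341.27580905 240.04853831]
 [  0.           0.           1.        ]] [304.75104668 207.59639576 373.39618991] [ 0.31588518 -0.08894168 -0.94461946]
```

View pics/w0.png

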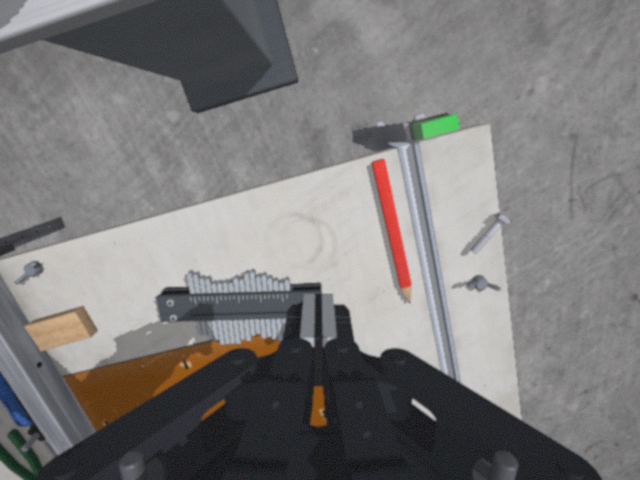

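>>> carry_out:
  commands:
    - [[0,-15,-45,40,0,0,0],[0,-31,-90,80,0,0,0],[0,-31,-90,80,0,0,0],[0,-31,-90,80,0,0,0]]

```text
time: 1.7
tool_pos: [390.2, 93.6, 170.7]
tcp_rot: [180.0, -0.0, 164.8]
ft_force: [0.0, 0.4, 1.0]
finger_gap: 0.0
```

```bash
python3 - <<'E'
from h import *
s=r.sense(); print(s['time'],s['tool_pos'],s['tcp_rot'],s['ft_force'])
c=cal("wrist"); print(-c[1].T@c[2])
im=viewer.snapshot("wrist"); cv2.imwrite("pics/w1.png",im[:,:,::-1])
np.savez("w1.npz",im=im,K=c[0],R=c[1],t=c[2])
E
```

```text
1.7 [390.18342387  93.56449435 170.65215237] [ 1.79960105e+02 -3.42543102e-03  1.64769596e+02] [0.02315323 0.3591663  0.98532086]
[309.91688667 115.51561777 293.91698791]
```

View pics/w1.png

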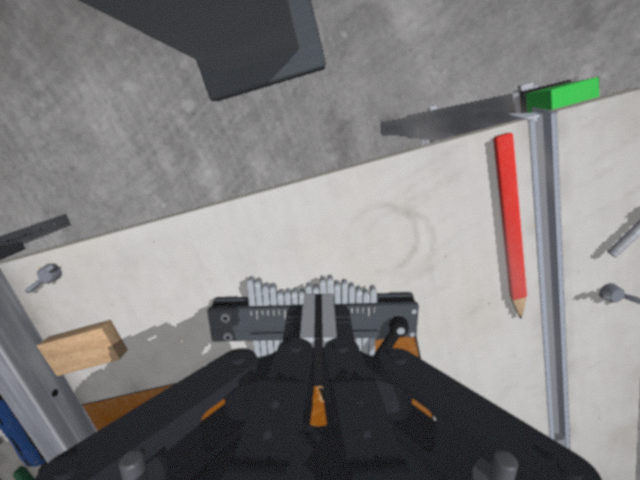

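```bash
python3 - <<'E'
from h import *
im=np.load("w1.npz")["im"]
a=im[255:365,195:435,::-1]
cv2.imwrite("pics/w1c.png",cv2.resize(a,(800,367),interpolation=cv2.INTER_CUBIC))
g=cv2.cvtColor(im,cv2.COLOR_RGB2GRAY)
for u in (222,232,240,385,395): print(u,g[288:345,u].tolist())
for v in (315,325): print(v,g[v,202:216].tolist(),g[v,408:426].tolist())
E
```

```text
222 [205, 204, 203, 204, 199, 203, 201, 192, 160, 97, 62, 66, 71, 55, 37, 26, 10, 31, 35, 39, 45, 52, 54, 56, 63, 66, 81, 97, 105, 100, 98, 99, 94, 83, 68, 59, 60, 60, 56, 61, 55, 57, 59, 55, 54, 60, 60, 62, 71, 70, 65, 64, 73, 101, 125, 133, 132]
232 [204, 209, 206, 202, 204, 205, 201, 182, 136, 89, 60, 66, 68, 56, 33, 24, 25, 30, 39, 34, 42, 53, 54, 52, 56, 58, 56, 59, 62, 58, 63, 60, 55, 55, 59, 54, 59, 62, 63, 72, 70, 65, 61, 59, 60, 64, 64, 71, 82, 87, 79, 82, 106, 158, 191, 199, 197]
240 [137, 141, 147, 151, 161, 171, 186, 185, 156, 101, 72, 71, 67, 47, 31, 30, 31, 35, 47, 57, 66, 75, 78, 85, 85, 83, 84, 83, 84, 81, 83, 78, 75, 81, 83, 87, 84, 83, 86, 84, 80, 84, 82, 77, 81, 78, 84, 83, 87, 82, 85, 89, 119, 159, 189, 198, 200]
385 [201, 203, 201, 192, 167, 120, 80, 71, 64, 52, 36, 29, 16, 38, 49, 59, 64, 74, 87, 84, 85, 86, 86, 85, 86, 88, 82, 86, 84, 84, 85, 82, 77, 72, 67, 59, 58, 59, 58, 59, 57, 58, 61, 55, 59, 56, 59, 51, 49, 44, 45, 34, 24, 25, 31, 34, 32]
395 [199, 198, 192, 165, 119, 74, 65, 69, 58, 49, 30, 25, 36, 36, 49, 56, 73, 78, 84, 83, 82, 82, 85, 86, 83, 85, 84, 78, 58, 33, 18, 19, 27, 20, 26, 30, 25, 32, 30, 33, 35, 41, 51, 50, 51, 40, 35, 36, 40, 42, 31, 40, 47, 54, 69, 81, 89]
315 [134, 133, 137, 136, 129, 109, 83, 56, 56, 55, 61, 58, 58, 60] [83, 82, 82, 82, 89, 87, 90, 87, 86, 119, 166, 189, 201, 200, 197, 196, 193, 195]
325 [127, 131, 133, 132, 134, 133, 124, 100, 72, 60, 56, 61, 56, 63] [62, 79, 80, 85, 83, 82, 82, 84, 116, 155, 188, 197, 199, 199, 199, 197, 196, 196]
```

View pics/w1c.png

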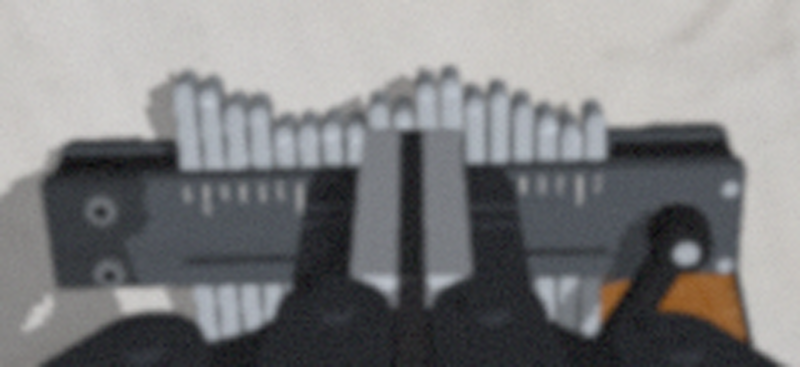

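```bash
python3 - <<'E'
from h import *
d=np.load("w1.npz"); c=(d["K"],d["R"],d["t"])
P=ray(c,[[222,305.5],[240,305.2],[385,301.5],[395,301.3],[222,341],[240,340.2],[208.3,315],[417,315],[209,325],[416.8,325]],27)[:,:2]
f=P[3]-P[0]; yaw=np.degrees(np.arctan2(-f[0],f[1])); print("yaw",yaw)
a=np.radians(yaw); ex=np.array([np.cos(a),np.sin(a)]);ey=np.array([-ex[1],ex[0]])
print(np.c_[P@ex,P@ey].round(1))
fx=(P[:4]@ex).mean(); bx=(P[4:6]@ex).mean(); y=(P[6:]@ey).mean()
o=ex*(fx+bx)/2+ey*y; print("front",fx,"back",bx,"origin",o)
k=ray(c,[[195+600*.3,255+343*.3]],37); print(proj(c,[[*(o-17*ex),27]]))
# lever hub & foot of camera; bystanders
hub=ray(c,[[195+.3*685,255+.3*252]],41)[0,:2]-o; print("hub",hub@ex,hub@ey)
# pin tips on front: crop px -> z=19.5
t=np.array([[186,73],[212,78],[236,95],[260,97],[283,116],[308,115],[333,113],[357,114],[380,97],[402,97],[425,72],[450,68],[473,87],[496,83],[520,94],[545,104],[568,117],[592,102]])
T=ray(c,np.c_[195+.3*t[:,0],255+.3*t[:,1]],17)[:,:2]-o
print(np.c_[T@ey,-17-T@ex].round(1).tolist())
E
```

```text
yaw -13.70173395780843
[[425.4  96.5]
 [425.6 112.4]
 [425.4 240.8]
 [425.4 249.6]
 [462.4  92. ]
 [462.  108.7]
 [434.7  83. ]
 [439.8 270. ]
 [445.1  82.3]
 [450.2 270.5]]
front 425.44331660736975 back 462.24222427211606 origin [473.01061726  66.31084805]
[[312.21865116 304.73003815]]
hub 2.3777665312509795 75.90429404327774
[[-54.2, 23.9], [-47.4, 22.2], [-41.3, 17.0], [-34.9, 16.2], [-29.1, 10.4], [-22.3, 10.5], [-15.5, 10.9], [-9.0, 10.4], [-2.5, 15.3], [3.4, 15.2], [9.8, 22.4], [16.5, 23.4], [22.6, 17.6], [28.7, 18.7], [35.2, 15.2], [42.0, 12.0], [48.3, 7.9], [54.7, 12.3]]
```

```bash
python3 - <<'E'
from h import *
d=np.load("w1.npz"); c=(d["K"],d["R"],d["t"])
p=np.array([390.18,93.56,170.65]); a=np.radians(164.77)
tx=np.array([np.cos(a),np.sin(a),0]); ty=np.array([np.sin(a),-np.cos(a),0]); tz=np.array([0,0,-1])
for x in (11,-11):
  for z in (19,10,0,-10,-20):
    q=proj(c,[p+x*tx+s*ty+z*tz for s in(-7,7,-14,14)]); q=(q-[195,255])/.3
    print(x,z,q.round().tolist())
ct=cal("top")
P=ray(ct,np.array([[255,172],[680,275],[272,103],[697,198]])/4+[190,175],27)[:,:2]
for i in(0,2):
  f=P[i]-P[i+1]; print(np.degrees(np.arctan2(-f[0],f[1])))
print(P.round(1), P.mean(0))
E
```

```text
11 19 [[359.0, 105.0], [459.0, 105.0], [308.0, 106.0], [510.0, 105.0]]
11 10 [[356.0, 137.0], [462.0, 137.0], [303.0, 137.0], [516.0, 137.0]]
11 0 [[352.0, 176.0], [466.0, 176.0], [295.0, 176.0], [523.0, 176.0]]
11 -10 [[348.0, 221.0], [470.0, 221.0], [287.0, 221.0], [531.0, 221.0]]
11 -20 [[343.0, 273.0], [475.0, 273.0], [278.0, 273.0], [540.0, 273.0]]
-11 19 [[361.0, 242.0], [457.0, 242.0], [313.0, 242.0], [506.0, 242.0]]
-11 10 [[358.0, 279.0], [460.0, 279.0], [308.0, 279.0], [511.0, 279.0]]
-11 0 [[355.0, 325.0], [463.0, 325.0], [301.0, 325.0], [517.0, 325.0]]
-11 -10 [[351.0, 378.0], [467.0, 378.0], [294.0, 378.0], [525.0, 378.0]]
-11 -20 [[347.0, 439.0], [471.0, 439.0], [285.0, 439.0], [533.0, 438.0]]
-14.025752534314506
-13.057870853427872
[[480.3 161.3]
 [435.  -20.1]
 [510.2 154.4]
 [468.  -27.8]] [473.37364897  66.95677232]
```

>>> carry_out:
  commands:
    - [[0,-28.4,-57.8,0,0,0,-1.6],[0,-28.4,-57.8,50,0,0,-1.6],[0,-28.4,-57.8,100,0,0,-1.6],[0,-28.4,-57.8,135,0,0,-1.6],[0,-28.4,-57.8,140,0,0,-1.6]]

```text
time: 2.38
tool_pos: [401.1, 30.6, 29.0]
tcp_rot: [-180.0, -0.2, 166.5]
ft_force: [-0.3, -0.9, 0.5]
finger_gap: -0.5
```

>>> carry_out:
  commands:
    - [[0,0,0,6,0,0,0],[0,0,0,6,0,0,0]]

```text
time: 2.62
tool_pos: [403.8, 29.6, 25.8]
tcp_rot: [180.0, 0.1, 166.4]
ft_force: [-0.5, -0.5, 0.5]
finger_gap: -0.1
```

```bash
python3 - <<'E'
from h import *
s=r.sense(); print(s['time'],s['tool_pos'],s['tcp_rot'],s['ft_force'])
a=np.radians(-13.6);ex=np.array([np.cos(a),np.sin(a)]);ey=np.array([-ex[1],ex[0]])
q=s['tool_pos'][:2]-[473,66.6]; print(q@ex,q@ey)
im=viewer.snapshot("wrist")
cv2.imwrite("pics/w2.png",im[:,:,::-1])
E
```

```text
2.625 [403.81053316  29.61269755  25.77056315] [1.79970704e+02 1.44247849e-01 1.66390635e+02] [-0.48291682 -0.52228114  0.50068335]
-58.5521909639961 -52.21957293406573
```

View pics/w2.png

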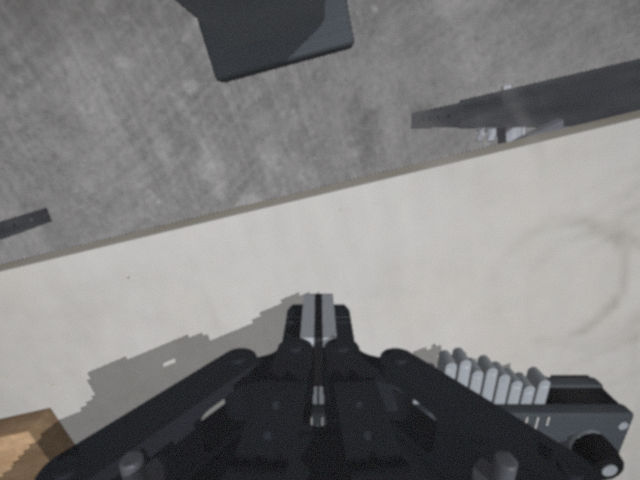

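>>> carry_out:
  commands:
    - [[0,-7,0,0,0,0,0],[0,-14,0,0,0,0,0],[0,-21,0,0,0,0,0],[0,-27,0,0,0,0,0],[0,-28,0,0,0,0,0]]

```text
time: 3.3
tool_pos: [430.0, 22.5, 24.3]
tcp_rot: [-180.0, 0.0, 166.3]
ft_force: [-0.2, -0.1, -0.3]
finger_gap: -0.2
```

>>> carry_out:
  commands:
    - [[0,-0.5,0,0,0,0,0],[0,-1,0,0,0,0,0],[0,-1,0,0,0,0,0]]

```text
time: 3.68
tool_pos: [430.3, 22.5, 24.2]
tcp_rot: [-180.0, -0.0, 166.3]
ft_force: [-0.9, 0.2, -0.2]
finger_gap: -0.0
```

>>> carry_out:
  commands:
    - [[0,-0.5,0,0,0,0,0],[0,-1,0,0,0,0,0],[0,-1,0,0,0,0,0]]

```text
time: 4.05
tool_pos: [431.6, 22.2, 24.4]
tcp_rot: [180.0, 0.0, 166.3]
ft_force: [0.0, 0.1, -0.4]
finger_gap: 0.4
```

>>> carry_out:
  commands:
    - [[0,-0.5,0,0,0,0,0],[0,-1,0,0,0,0,0],[0,-1,0,0,0,0,0]]

```text
time: 4.42
tool_pos: [432.6, 21.9, 24.3]
tcp_rot: [180.0, 0.0, 166.3]
ft_force: [-0.8, 0.6, 0.0]
finger_gap: -0.2
```

>>> carry_out:
  commands:
    - [[0,-0.6,0,0,0,0,0],[0,-0.6,0,0,0,0,0]]

```text
time: 4.68
tool_pos: [433.1, 21.8, 24.3]
tcp_rot: [-180.0, 0.0, 166.3]
ft_force: [-0.3, 0.9, 0.2]
finger_gap: 0.2
```

>>> carry_out:
  commands:
    - [[0,-0.6,0,0,0,0,0],[0,-0.6,0,0,0,0,0]]

```text
time: 4.92
tool_pos: [433.7, 21.7, 24.3]
tcp_rot: [-180.0, 0.0, 166.3]
ft_force: [-0.2, -0.0, 0.5]
finger_gap: 0.0
```

>>> carry_out:
  commands:
    - [[0,-0.6,0,0,0,0,0],[0,-0.6,0,0,0,0,0]]

```text
time: 5.18
tool_pos: [434.3, 21.5, 24.3]
tcp_rot: [-180.0, 0.0, 166.3]
ft_force: [-0.8, -0.3, -0.5]
finger_gap: 0.0
```

>>> carry_out:
  commands:
    - [[0,-0.6,0,0,0,0,0],[0,-0.6,0,0,0,0,0]]

```text
time: 5.42
tool_pos: [434.7, 21.4, 24.2]
tcp_rot: [-180.0, -0.0, 166.3]
ft_force: [-2.1, 0.4, 1.7]
finger_gap: -0.2
```

>>> carry_out:
  commands:
    - [[0,-0.6,0,0,0,0,0],[0,-0.6,0,0,0,0,0]]

```text
time: 5.68
tool_pos: [434.6, 21.4, 24.0]
tcp_rot: [-180.0, -0.1, 166.3]
ft_force: [-4.8, 0.7, 3.4]
finger_gap: -0.0
```

>>> carry_out:
  commands:
    - [[0,-0.6,0,0,0,0,0],[0,-0.6,0,0,0,0,0]]

```text
time: 5.92
tool_pos: [434.7, 21.4, 23.9]
tcp_rot: [-180.0, -0.2, 166.4]
ft_force: [-7.7, 1.9, 6.3]
finger_gap: 0.1
```

>>> carry_out:
  commands:
    - [[0,20,0,0,0,0,0],[0,33,0,0,0,0,0],[0,33,10,0,0,0,0],[0,30,13,0,0,0,0],[0,20,13,0,0,0,0]]

```text
time: 6.55
tool_pos: [420.7, 38.7, 24.5]
tcp_rot: [180.0, 0.0, 166.4]
ft_force: [1.2, 0.3, 0.1]
finger_gap: 0.1
```

>>> carry_out:
  commands:
    - [[0,-9,0,0,0,0,0],[0,-16,0,0,0,0,0],[0,-18.5,0,0,0,0,0],[0,-18.8,0,0,0,0,0],[0,-18.8,0,0,0,0,0]]

```text
time: 7.18
tool_pos: [437.7, 34.0, 24.1]
tcp_rot: [-180.0, -0.0, 166.3]
ft_force: [-0.4, 0.4, -0.0]
finger_gap: 0.3
```

>>> carry_out:
  commands:
    - [[0,-0.5,0,0,0,0,0],[0,-0.5,0,0,0,0,0]]

```text
time: 7.42
tool_pos: [437.7, 33.9, 24.1]
tcp_rot: [-180.0, -0.1, 166.4]
ft_force: [-5.1, -0.4, 2.2]
finger_gap: -0.2
```

>>> carry_out:
  commands:
    - [[0,20,0,0,0,0,0],[0,33,0,0,0,0,0],[0,33,10,0,0,0,0],[0,30,13,0,0,0,0],[0,20,13,0,0,0,0]]

```text
time: 8.05
tool_pos: [423.0, 51.5, 24.5]
tcp_rot: [180.0, 0.0, 166.4]
ft_force: [-0.1, -1.0, 0.8]
finger_gap: 0.4
```

>>> carry_out:
  commands:
    - [[0,-9,0,0,0,0,0],[0,-16,0,0,0,0,0],[0,-19,0,0,0,0,0],[0,-19.8,0,0,0,0,0],[0,-19.8,0,0,0,0,0]]

```text
time: 8.68
tool_pos: [440.7, 46.5, 24.0]
tcp_rot: [-180.0, -0.1, 166.3]
ft_force: [-2.9, -0.3, -0.1]
finger_gap: -0.2
```

>>> carry_out:
  commands:
    - [[0,20,0,0,0,0,0],[0,33,0,0,0,0,0],[0,33,10,0,0,0,0],[0,30,13,0,0,0,0],[0,20,13,0,0,0,0]]

```text
time: 9.3
tool_pos: [425.8, 64.2, 24.5]
tcp_rot: [180.0, 0.0, 166.4]
ft_force: [0.3, -0.2, 0.5]
finger_gap: 0.2
```

>>> carry_out:
  commands:
    - [[0,-9,0,0,0,0,0],[0,-16,0,0,0,0,0],[0,-19,0,0,0,0,0],[0,-20,0,0,0,0,0],[0,-20,0,0,0,0,0]]

```text
time: 9.93
tool_pos: [443.8, 59.2, 24.0]
tcp_rot: [-180.0, -0.1, 166.3]
ft_force: [-3.3, -0.4, -0.1]
finger_gap: -0.1
```

>>> carry_out:
  commands:
    - [[0,20,0,0,0,0,0],[0,33,0,0,0,0,0],[0,33,10,0,0,0,0],[0,30,13,0,0,0,0],[0,20,13,0,0,0,0]]

```text
time: 10.55
tool_pos: [428.9, 76.9, 24.5]
tcp_rot: [180.0, 0.0, 166.4]
ft_force: [0.8, 0.2, 0.5]
finger_gap: 0.2
```

>>> carry_out:
  commands:
    - [[0,-9,0,0,0,0,0],[0,-16,0,0,0,0,0],[0,-19,0,0,0,0,0],[0,-20,0,0,0,0,0],[0,-20,0,0,0,0,0]]

```text
time: 11.18
tool_pos: [446.9, 71.8, 24.0]
tcp_rot: [-180.0, -0.1, 166.3]
ft_force: [-2.6, 0.3, 1.6]
finger_gap: -0.1
```

>>> carry_out:
  commands:
    - [[0,20,0,0,0,0,0],[0,33,0,0,0,0,0],[0,33,10,0,0,0,0],[0,30,13,0,0,0,0],[0,20,13,0,0,0,0]]

```text
time: 11.8
tool_pos: [431.9, 89.5, 24.5]
tcp_rot: [180.0, 0.0, 166.4]
ft_force: [-0.4, 0.7, 0.5]
finger_gap: 0.0
```

>>> carry_out:
  commands:
    - [[0,-9,0,0,0,0,0],[0,-16,0,0,0,0,0],[0,-19,0,0,0,0,0],[0,-20,0,0,0,0,0],[0,-20,0,0,0,0,0]]

```text
time: 12.42
tool_pos: [449.9, 84.4, 24.0]
tcp_rot: [-180.0, -0.1, 166.3]
ft_force: [-3.2, -0.0, 1.6]
finger_gap: 0.0
```

>>> carry_out:
  commands:
    - [[0,20,0,0,0,0,0],[0,33,0,0,0,0,0],[0,33,10,0,0,0,0],[0,30,13,0,0,0,0],[0,20,13,0,0,0,0]]

```text
time: 13.05
tool_pos: [435.0, 102.2, 24.5]
tcp_rot: [180.0, 0.0, 166.4]
ft_force: [0.1, 0.7, 0.1]
finger_gap: 0.2
```

>>> carry_out:
  commands:
    - [[0,-9,0,0,0,0,0],[0,-16,0,0,0,0,0],[0,-19,0,0,0,0,0],[0,-20,0,0,0,0,0],[0,-20,0,0,0,0,0]]

```text
time: 13.68
tool_pos: [453.0, 97.1, 24.0]
tcp_rot: [-180.0, -0.1, 166.3]
ft_force: [-3.0, -0.5, 0.8]
finger_gap: 0.1
```

>>> carry_out:
  commands:
    - [[0,20,0,0,0,0,0],[0,33,0,0,0,0,0],[0,33,10,0,0,0,0],[0,30,13,0,0,0,0],[0,20,13,0,0,0,0]]

```text
time: 14.3
tool_pos: [438.1, 114.8, 24.5]
tcp_rot: [180.0, 0.0, 166.4]
ft_force: [-0.4, 0.3, 0.2]
finger_gap: -0.1
```

>>> carry_out:
  commands:
    - [[0,-9,0,0,0,0,0],[0,-16,0,0,0,0,0],[0,-19,0,0,0,0,0],[0,-20,0,0,0,0,0],[0,-20,0,0,0,0,0]]

```text
time: 14.92
tool_pos: [456.0, 109.7, 24.0]
tcp_rot: [-180.0, -0.1, 166.3]
ft_force: [-3.3, 0.4, 1.0]
finger_gap: -0.1
```

>>> carry_out:
  commands:
    - [[0,20,0,0,0,0,0],[0,33,0,0,0,0,0],[0,33,10,0,0,0,0],[0,30,13,0,0,0,0],[0,20,13,0,0,0,0]]

```text
time: 15.55
tool_pos: [441.2, 127.4, 24.5]
tcp_rot: [180.0, 0.0, 166.4]
ft_force: [-0.4, -0.7, -0.5]
finger_gap: 0.2
```

>>> carry_out:
  commands:
    - [[0,-9,0,0,0,0,0],[0,-16,0,0,0,0,0],[0,-19,0,0,0,0,0],[0,-20,0,0,0,0,0],[0,-20,0,0,0,0,0]]

```text
time: 16.18
tool_pos: [459.1, 122.3, 24.0]
tcp_rot: [-180.0, -0.1, 166.3]
ft_force: [-3.8, 0.3, 1.2]
finger_gap: 0.2
```

>>> carry_out:
  commands:
    - [[0,20,0,0,0,0,0],[0,45,0,-20,0,0,0],[0,70,12,-60,0,0,0],[0,70,24,-100,0,0,0],[0,70,24,-110,0,0,0]]

```text
time: 16.8
tool_pos: [399.4, 163.4, 137.7]
tcp_rot: [179.8, 0.3, 166.4]
ft_force: [-0.1, -0.6, -0.3]
finger_gap: 0.0
```

>>> carry_out:
  commands:
    - [[0,0,0,0,0,0,0],[0,0,0,0,0,0,0]]

```text
time: 17.05
tool_pos: [396.5, 161.6, 132.7]
tcp_rot: [-179.9, -0.1, 166.3]
ft_force: [0.1, 0.5, -0.3]
finger_gap: -0.2
```

```bash
python3 - <<'E'
from h import *
s=r.sense(); print(s['time'],s['tool_pos'],s['tcp_rot'])
c=cal("wrist"); im=viewer.snapshot("wrist"); np.savez("w3.npz",im=im,K=c[0],R=c[1],t=c[2])
o=np.array([473,66.6]);a=np.radians(-13.6);ex=np.array([np.cos(a),np.sin(a)]);ey=np.array([-ex[1],ex[0]])
P=proj(c,[[*(o+x*ex+y*ey),27] for x,y in((-17,-95),(-17,95),(17,-95),(17,95))]); print(P)
x0,y0=np.maximum(P.min(0)-25,0).astype(int); x1,y1=(P.max(0)+25).astype(int)
crop=im[y0:y1,x0:x1,::-1]; k=800/crop.shape[1]; print(x0,y0,k)
cv2.imwrite("pics/w3c.png",cv2.resize(crop,None,fx=k,fy=k,interpolation=cv2.INTER_CUBIC))
E
```

```text
17.05 [396.46432142 161.64635664 132.6648737 ] [-1.79925635e+02 -1.15663722e-01  1.66321446e+02]
[[104.20124018 340.32547555]
 [344.38387634 340.17575957]
 [112.70879636 375.39490666]
 [343.41959143 375.30378097]]
79 315 2.7586206896551726
```

View pics/w3c.png

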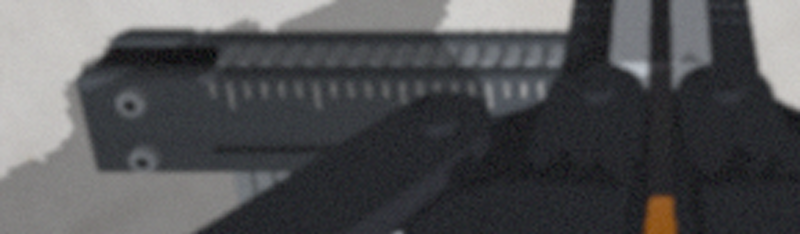

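```bash
python3 - <<'E'
from h import *
o=np.array([473,66.6]);a=np.radians(-13.6);ex=np.array([np.cos(a),np.sin(a)]);ey=np.array([-ex[1],ex[0]])
c=cal("top"); im=viewer.snapshot("top")
cv2.imwrite("pics/top2.png",cv2.resize(im[175:305,190:390,::-1],None,fx=4,fy=4,interpolation=cv2.INTER_CUBIC))
for n,p in (("hub",[297,138]),("ball",[392,46])):
  P=ray(c,np.array([p])/4+[190,175],39)[0,:2]-o; print(n,P@ex,P@ey)
s=r.sense(); yaw=np.radians(166.4); tx=np.array([np.cos(yaw),np.sin(yaw)]);ty=np.array([np.sin(yaw),-np.cos(yaw)])
q=s['tool_pos'][:2]-o; print("tcp",q@ex,q@ey,s['tool_pos'])
for th in (90,75,65,55,45,30,15,0):
  t=np.radians(th); d=np.array([np.sin(t),-np.cos(t)]);n=np.array([np.cos(t),np.sin(t)])
  print(th,(np.array([0,76])+40*d+5*n+[9.6,6.5]).round(1))
E
```

```text
hub 1.6061807427162234 77.89892690532845
ball 49.33331714727872 48.24291424698051
tcp -96.84995492196306 74.36499659491474 [396.35196335 161.65337955 132.59494287]
90 [49.6 87.5]
75 [49.5 77. ]
65 [48.  70.1]
55 [45.2 63.7]
45 [41.4 57.8]
30 [33.9 50.4]
15 [24.8 45.2]
0 [14.6 42.5]
```

View pics/top2.png

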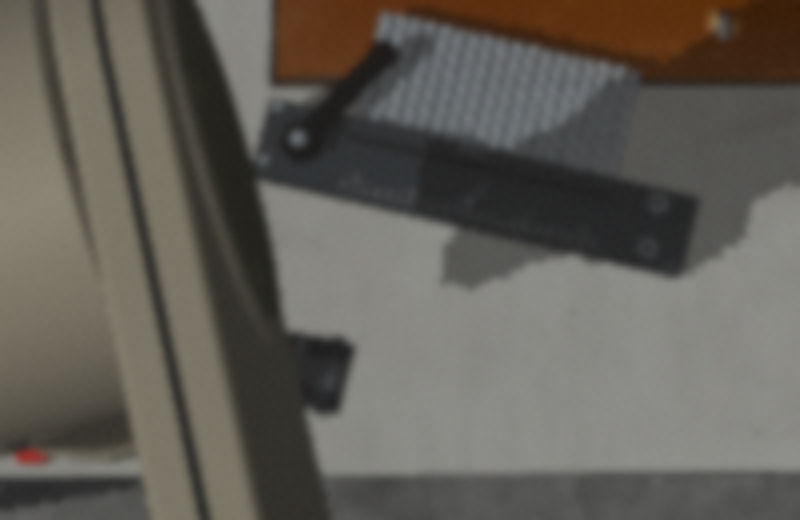

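>>> carry_out:
  commands:
    - [[0,-50,3,0,0,0,0],[0,-100,7,0,0,0,0],[0,-150,8,0,0,0,0],[0,-155,8,25,0,0,0],[0,-155,8,50,0,0,0]]

```text
time: 17.77
tool_pos: [550.1, 132.6, 82.3]
tcp_rot: [-180.0, -0.1, 166.3]
ft_force: [-0.2, 0.2, 0.1]
finger_gap: -0.1
```

>>> carry_out:
  commands:
    - [[0,0,0,20,0,0,0],[0,0,0,33,0,0,0],[0,0,0,33,0,0,0]]

```text
time: 18.15
tool_pos: [548.8, 133.3, 50.0]
tcp_rot: [-180.0, -0.1, 166.4]
ft_force: [-0.2, 0.8, 0.6]
finger_gap: 0.2
```

```bash
python3 - <<'E'
from h import *
o=np.array([473,66.6]);a=np.radians(-13.6);ex=np.array([np.cos(a),np.sin(a)]);ey=np.array([-ex[1],ex[0]])
s=r.sense(); q=s['tool_pos'][:2]-o; print("tcp",q@ex,q@ey,s['tool_pos'],s['ft_force'],s['time'])
cv2.imwrite("pics/w4.png",viewer.snapshot("wrist")[180:,140:500,::-1])
E
```

```text
tcp 57.992227598980556 82.67243053530646 [548.80595357 133.31796336  50.03834705] [-0.24837214  0.82112881  0.63233955] 18.15
```

View pics/w4.png

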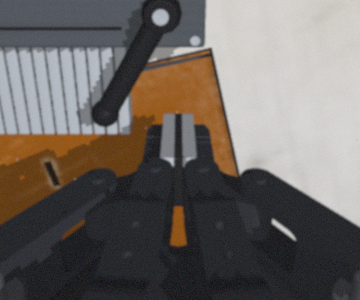

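>>> carry_out:
  commands:
    - [[0,7,-10.6,1,0,0,0],[0,8.5,-14,1,0,0,0],[0,10,-17,1,0,0,0],[0,12,-20,1,0,0,0],[0,13.7,-22.9,1,0,0,0]]

```text
time: 18.82
tool_pos: [531.3, 114.3, 50.6]
tcp_rot: [180.0, 0.0, 166.3]
ft_force: [0.9, 1.1, 2.0]
finger_gap: 0.3
```

>>> carry_out:
  commands:
    - [[0,3.7,-3.8,0,0,0,0],[0,7.5,-7.4,0,0,0,0],[0,12,-10,0,0,0,0],[0,16.6,-12.6,0,0,0,0],[0,16.6,-12.6,0,0,0,0]]

```text
time: 19.45
tool_pos: [511.3, 106.0, 50.1]
tcp_rot: [-180.0, -0.0, 166.3]
ft_force: [0.7, 0.1, -0.8]
finger_gap: -0.2
```

>>> carry_out:
  commands:
    - [[0,3,-1,0,0,0,0],[0,6,-2,0,0,0,0],[0,8,-2.6,0,0,0,0],[0,8,-2.6,0,0,0,0]]

```text
time: 19.95
tool_pos: [503.3, 105.5, 50.2]
tcp_rot: [-180.0, -0.0, 166.3]
ft_force: [0.9, 0.4, 0.7]
finger_gap: -0.2
```

>>> carry_out:
  commands:
    - [[0,0.5,0,0,0,0,0],[0,1,0,0,0,0,0],[0,1,0,0,0,0,0]]

```text
time: 20.32
tool_pos: [502.7, 105.6, 50.3]
tcp_rot: [-180.0, 0.0, 166.3]
ft_force: [1.0, -1.1, -0.7]
finger_gap: 0.1
```

```bash
python3 - <<'E'
from h import *
print(r.sense()['tool_pos'])
cv2.imwrite("pics/w5.png",viewer.snapshot("wrist")[180:,140:500,::-1])
E
```

```text
[502.65708934 105.64454185  50.28470209]
```

View pics/w5.png

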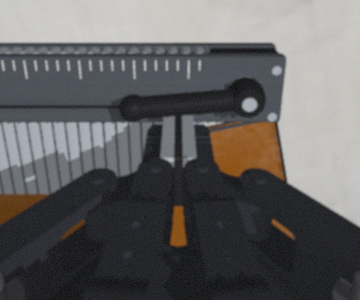

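>>> carry_out:
  commands:
    - [[0,0.5,0,0,0,0,0],[0,1,0,0,0,0,0],[0,1,0,0,0,0,0]]

```text
time: 20.75
tool_pos: [501.6, 105.9, 50.3]
tcp_rot: [-180.0, -0.0, 166.3]
ft_force: [0.6, -1.6, -0.3]
finger_gap: -0.0
```

>>> carry_out:
  commands:
    - [[0,0.7,0,0,0,0,0],[0,0.7,0,0,0,0,0]]

```text
time: 21.0
tool_pos: [501.0, 106.1, 50.3]
tcp_rot: [-180.0, 0.0, 166.3]
ft_force: [1.7, -2.3, 0.6]
finger_gap: -0.3
```

>>> carry_out:
  commands:
    - [[0,0.7,0,0,0,0,0],[0,0.7,0,0,0,0,0]]

```text
time: 21.25
tool_pos: [500.3, 106.2, 50.3]
tcp_rot: [-180.0, 0.0, 166.3]
ft_force: [1.1, -1.3, 0.6]
finger_gap: -0.0
```

>>> carry_out:
  commands:
    - [[0,0.6,0,0,0,0,0],[0,0.6,0,0,0,0,0]]

```text
time: 21.5
tool_pos: [500.0, 106.3, 50.4]
tcp_rot: [180.0, 0.0, 166.3]
ft_force: [3.1, -1.7, -1.2]
finger_gap: 0.2
```

>>> carry_out:
  commands:
    - [[0,0.5,0,0,0,0,0],[0,0.5,0,0,0,0,0]]

```text
time: 21.75
tool_pos: [499.6, 106.4, 50.6]
tcp_rot: [180.0, 0.0, 166.3]
ft_force: [4.3, -3.1, 0.1]
finger_gap: -0.3
```

```bash
python3 - <<'E'
from h import *
s=r.sense();print(s['tool_pos'],s['ft_force'])
cv2.imwrite("pics/w6.png",cv2.resize(viewer.snapshot("wrist")[210:330,140:440,::-1],None,fx=2.6,fy=2.6,interpolation=cv2.INTER_CUBIC))
E
```

```text
[499.62594608 106.41352219  50.5762354 ] [ 4.33048639 -3.08657542  0.09959641]
```

View pics/w6.png

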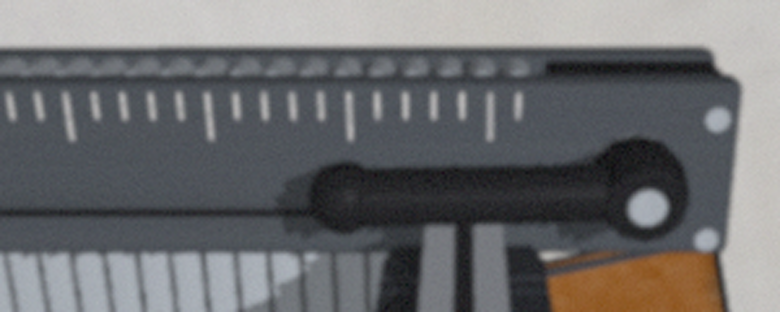

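```bash
cat > ang.py <<'E'
from h import *
from scipy.ndimage import gaussian_filter1d as gf
def measure():
    s=r.sense(); c=cal("wrist"); im=viewer.snapshot("wrist"); g=cv2.cvtColor(im,cv2.COLOR_RGB2GRAY).astype(float)
    o=np.array([474.8,68.2]);a=np.radians(-13.6);ex=np.array([np.cos(a),np.sin(a)]);ey=np.array([-ex[1],ex[0]])
    def edge(pts,z,half,rise):   # strongest edge near predicted points, along image rows
        out=[]
        for p in proj(c,[[*(o+x*ex+y*ey),z] for x,y in pts]):
            u=int(round(p[0])); v0=int(p[1])-half; col=gf(g[v0:v0+2*half+1,u],0.8); d=np.gradient(col)*rise
            k=int(np.argmax(d[1:-1]))+1; den=d[k-1]-2*d[k]+d[k+1]; out.append([u,v0+k+(0.5*(d[k-1]-d[k+1])/den if den else 0)])
        P=ray(c,out,z)[:,:2]-o; x,y=P@ex,P@ey
        f=np.polyfit(y,x,1); res=x-np.polyval(f,y); k=abs(res)<0.8; f=np.polyfit(y[k],x[k],1)
        return np.degrees(np.arctan(-f[0])).round(2), np.polyval(f,[50]).round(2), k.sum(), res[k].std().round(2)
    print(s['time'],s['tool_pos'].round(1),s['ft_force'].round(1))
    print("lever upper edge",edge([(-5,y) for y in np.arange(34,64,2.)],37,5,-1))
    print("lever lower edge",edge([(5,y) for y in np.arange(34,64,2.)],37,5,1))
    print("bar rear edge",edge([(17,y) for y in np.arange(-60,30,3.)],27,5,1))
    print("groove/front",edge([(-17,y) for y in np.arange(-50,90,3.)],27,4,1))
E
python3 -c "import ang; ang.measure()"
```

```text
21.8 [499.6 106.4  50.6] [ 2.7 -2.6  0.4]
lever upper edge (np.float64(1.42), array([-5.07]), np.int64(15), np.float64(0.18))
lever lower edge (np.float64(1.17), array([5.9]), np.int64(15), np.float64(0.12))
bar rear edge (np.float64(-0.2), array([17.69]), np.int64(30), np.float64(0.21))
groove/front (np.float64(0.35), array([-16.38]), np.int64(39), np.float64(0.35))
```

>>> carry_out:
  commands:
    - [[0,-4,0,0,0,0,0],[0,-4,-8,0,0,0,0],[0,-4,-16,0,0,0,0],[0,-2.5,-16,0,0,0,0],[0,-1.5,-16,0,0,0,0]]

```text
time: 22.48
tool_pos: [497.1, 90.2, 50.4]
tcp_rot: [-180.0, 0.0, 166.3]
ft_force: [1.4, -2.4, -0.7]
finger_gap: -0.2
```

>>> carry_out:
  commands:
    - [[0,0.5,0,0,0,0,0],[0,0.5,0,0,0,0,0]]

```text
time: 22.72
tool_pos: [496.9, 90.6, 50.6]
tcp_rot: [-180.0, 0.1, 166.4]
ft_force: [3.4, -3.4, -0.0]
finger_gap: -0.3
```

>>> carry_out:
  commands:
    - [[0,0.4,0,0,0,0,0],[0,0.4,0,0,0,0,0]]

```text
time: 22.98
tool_pos: [496.5, 90.7, 50.6]
tcp_rot: [-180.0, 0.1, 166.4]
ft_force: [3.8, -2.9, -0.4]
finger_gap: 0.2
```

```bash
python3 -c "import ang; ang.measure()"
```

```text
22.975 [496.5  90.7  50.6] [ 3.8 -2.9 -0.4]
lever upper edge (np.float64(1.25), array([-5.15]), np.int64(15), np.float64(0.09))
lever lower edge (np.float64(1.3), array([5.79]), np.int64(15), np.float64(0.11))
bar rear edge (np.float64(0.11), array([17.23]), np.int64(25), np.float64(0.16))
groove/front (np.float64(0.61), array([-16.78]), np.int64(37), np.float64(0.43))
```

>>> carry_out:
  commands:
    - [[0,-4,0,0,0,0,0],[0,-20,0,0,0,0,0],[0,-25,10,-20,0,0,0],[0,-25,16,-40,0,0,0],[0,-25,16,-40,0,0,0]]

```text
time: 23.65
tool_pos: [525.3, 101.3, 91.7]
tcp_rot: [179.9, 0.1, 166.4]
ft_force: [0.0, -0.7, -0.2]
finger_gap: -0.3
```

>>> carry_out:
  commands:
    - [[0,0,0,0,0,0,0],[0,0,0,0,0,0,0]]

```text
time: 23.9
tool_pos: [523.1, 100.3, 89.0]
tcp_rot: [-180.0, -0.1, 166.3]
ft_force: [0.5, -1.4, -0.3]
finger_gap: 0.0
```

```bash
python3 - <<'E'
import ang
from h import *
ang.measure(); ang.measure()
# lever vs scale-free check: darkest-bar centroid line, and hub/ball line at equal height
c=cal("wrist")
o=np.array([474.8,68.2]);a=np.radians(-13.6)
print(proj(c,[[*(o+np.array([[np.cos(a),-np.sin(a)],[np.sin(a),np.cos(a)]])@p),z] for p,z in(((0,76),41),((0,25),37),((-17,-60),27),((17,0),27))]).round(1))
E
```

```text
23.9 [523.1 100.3  89. ] [ 0.5 -1.4 -0.3]
lever upper edge (np.float64(0.38), array([-3.88]), np.int64(14), np.float64(0.08))
lever lower edge (np.float64(2.39), array([7.06]), np.int64(11), np.float64(0.45))
bar rear edge (np.float64(-0.3), array([18.67]), np.int64(29), np.float64(0.25))
groove/front (np.float64(0.61), array([-15.17]), np.int64(28), np.float64(0.27))
23.95 [523.2 100.2  89.1] [ 0.5 -0.9  0.6]
lever upper edge (np.float64(0.38), array([-3.85]), np.int64(14), np.float64(0.11))
lever lower edge (np.float64(1.53), array([6.74]), np.int64(14), np.float64(0.26))
bar rear edge (np.float64(-0.25), array([18.78]), np.int64(29), np.float64(0.32))
groove/front (np.float64(0.32), array([-15.11]), np.int64(46), np.float64(0.32))
[[382.4 210.8]
 [284.5 209. ]
 [127.8 174.1]
 [243.5 233.9]]
```

>>> carry_out:
  commands:
    - [[0,0,0,-50,0,0,0],[0,20,20,-100,0,0,0],[0,60,60,-140,0,0,0],[0,100,100,-160,0,0,0],[0,140,140,-160,0,0,0]]

```text
time: 24.62
tool_pos: [421.2, 271.1, 252.7]
tcp_rot: [179.8, 0.2, 166.3]
ft_force: [0.4, -0.2, -0.6]
finger_gap: 0.1
```

>>> carry_out:
  commands:
    - [[0,42,40,0,0,0,0],[0,84,80,0,0,0,0],[0,126,120,0,0,0,0],[0,168,160,0,0,0,0],[0,210,200,0,0,0,0]]

```text
time: 25.25
tool_pos: [263.0, 514.7, 249.9]
tcp_rot: [-180.0, 0.0, 166.3]
ft_force: [0.9, 0.9, -0.2]
finger_gap: 0.4
```

>>> carry_out:
  commands:
    - [[0,42,25,0,0,0,4],[0,71,36,0,0,0,6],[0,71,36,0,0,0,6],[0,71,36,0,0,0,6]]

```text
time: 25.75
tool_pos: [204.1, 564.7, 249.8]
tcp_rot: [-179.9, 0.0, 160.4]
ft_force: [0.5, 0.5, 0.1]
finger_gap: -0.1
```

```bash
python3 - <<'E'
from h import *
print(r.sense()['tool_pos'],r.sense()['time'])
im=viewer.snapshot("top"); cv2.imwrite("pics/top3.png",im[:,:,::-1])
A=cv2.imread("pics/top0.png",0).astype(np.float32); B=cv2.cvtColor(im,cv2.COLOR_RGB2GRAY).astype(np.float32)
for n,(u0,u1,v0,v1) in dict(gauge_right=(340,372,212,252),gauge_left=(246,275,195,225),gauge_strip=(295,372,205,252),pencil=(190,212,185,295),block=(415,470,215,250),nut=(425,460,268,295)).items():
    a,b=A[v0:v1,u0:u1],B[v0:v1,u0:u1]; w=cv2.createHanningWindow(a.shape[::-1],cv2.CV_32F)
    print(n,np.round(cv2.phaseCorrelate(a,b,w),2) if 0 else cv2.phaseCorrelate(a,b,w), abs(a-b).mean())
c=cal("top"); g=B
o=np.array([474,67.6]);t=np.radians(-13.6);ex=np.array([np.cos(t),np.sin(t)]);ey=np.array([-ex[1],ex[0]])
for n,z,pts in (("lever dark row x=-14..14 at y=45",37,[(x,45) for x in range(-14,15,2)]),("y=30",37,[(x,30) for x in range(-14,15,2)]),("front y=-40",15,[(x,-40) for x in range(-45,-8,4)]),("front y=20",15,[(x,20) for x in range(-45,-8,4)]),("front y=50",15,[(x,50) for x in range(-45,-8,4)])):
    p=proj(c,[[*(o+x*ex+y*ey),z] for x,y in pts]).astype(np.float32)
    print(n,cv2.remap(g,p[:,:1],p[:,1:],1).ravel().astype(int).tolist())
E
```

```text
[204.11825893 564.74274519 249.80136311] 25.75
gauge_right ((0.00514152487754771, 0.12070770076303461), 0.8818965334445238) 0.37633345
gauge_left ((0.06747828519491783, -0.06097155520713926), 1.0201621638404) 2.983908
gauge_strip ((0.059102730943855875, 0.19048097119942398), 0.9635853459437688) 2.66502
pencil ((-0.24325784036761, -0.5147823403202523), 1.057846912410524) 0.9710744
block ((0.1452828263425836, 0.017727382215593224), 1.017284866615578) 0.8727273
nut ((0.008687922884117683, 0.42093871197259425), 0.8645566736229162) 0.84761906
lever dark row x=-14..14 at y=45 [40, 39, 37, 34, 33, 29, 26, 25, 25, 25, 26, 30, 33, 35, 39]
y=30 [38, 38, 37, 35, 32, 28, 24, 24, 23, 23, 24, 27, 32, 34, 37]
front y=-40 [130, 130, 120, 85, 79, 80, 77, 54, 35, 39]
front y=20 [79, 80, 80, 79, 79, 79, 79, 54, 36, 38]
front y=50 [78, 78, 78, 78, 78, 78, 78, 55, 37, 39]
```

```bash
python3 -c "
from bench import r; print(r.hand_in())"
```

```text
the job is handed in; nothing more can be done
None
```

I pushed in all 18 pins, then swung the clamping lever to its stop, and handed the job in at about 26 s with the arm clear of everything.

**Pins:** I pushed them flush two at a time with the closed fingertips, in nine pushes from the far end toward the lever. Each push was stopped by the front edge of the bars at about 3–5 N. The first push reached about 8 N, right at the gauge's sliding limit.

**Pin check:** The last wrist and top views show the front edge even along its length, and the rear ends of the pins in a straight row.

**Lever:** Its stop was taken from the force rising to about 5 N, against roughly 1 N needed to turn it. The wrist-camera angle readings disagreed: about 1° from tight while pressing, and about 0.5–1° after letting go. The top view showed it aligned with the gauge.

**Gauge and nearby items:** The before-and-after top pictures show the gauge's end away from the lever unchanged. The pencil, offcut and wing nut areas show less than 1 grey level of difference. The phase-correlation shifts were all under about 0.5 px (about 0.9 mm). The largest were the pencil and the wing nut, which I put down to noise because the pictures otherwise match. One pair of close-range wrist readings hinted at a shift of about 0.4 mm while I pressed the lever, but the top view did not show it.

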